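# Load the vial tray into the shaker and lock it

## Task

Lift the green vial tray out of its grey storage base and set it down level on the bare plate of the shaker in front of the bay, nose towards the bay, and let go of it. Then take it again at its end handle, as the bay leaves no room for fingers at its sides, slide it fully home until the blue spring latch snaps back behind the ear on its side, and last slide the red shake lock behind it to its end stop. Keep the tray upright and leave the jar, dropper bottle and black-capped vial on the bench where they are.

Things in the scene. Friction and masses are not known exactly. Their poses are not given: they have to be found in the camera images.
- tray_center (a point): Green vial tray, a row of cells 112 long (x) x 36 wide (y) x 36 mm high, four capped vials fixed in the cells (tops 55 mm above the underside), 0.3 kg in all. Point: mid-length, mid-width, 20 mm above the underside. x points from handle end to nose, z up. Smooth long sides, free to grip across the 36 mm at mid-length, in the storage base too.
- tray_ear (a point): Middle of the latch ear on the tray's +y side at the handle end (tray x -56 to -28 mm): stands out 9 mm, 11 to 27 mm above the underside, sloping front, square back flush with the tray's rear face. Same axes as the tray.
- tray_handle (a point): Grip point of the tray's end handle, an upright fin 12 mm thick (y), 10 to 36 mm above the underside, reaching from the tray's rear face to 107 mm behind its centre. Point: 92 mm behind the centre (-x), 24 mm above the underside. Same axes as the tray. In the storage base the fin is sunk in a slot and cannot be gripped.
- tray_base: Grey moulded storage base, fixed, 186 x 78 mm. Origin at its underside below the stored tray's centre; nose towards +x. The tray's underside is 4 mm above the bench. Blocks hold the nose end (x 29 to 69 mm, 30 mm high) and handle end (x -114 to -28 mm, up to 40 mm high); from x -28 to 29 mm the sides are open for fingers.
- bay_home (a point): On the fixed shaker: where tray_center is when the tray is fully home against the back stop (same axes: x insertion direction, z up), 20 mm above the plate. Channel 39 mm wide; cheeks 41 mm high begin 42 mm before this point, mouth flared to 50 mm. From 9 mm before this point on, lips cover the tray's side edges: it can enter only by sliding along the plate.
- load_spot (a point): On the shaker: where tray_center is when the tray stands on the loading area (bare plate before the bay) with its nose at the mouth: 100 mm before bay_home, same axes and height. The grey plate, 245 x 130 mm, has its top 64 mm above the bench and begins 69 mm before this point, so the tray's handle overhangs it.
- latch_tooth (a point): Tooth of the blue spring latch at the +y side of the bay's mouth, 62 mm before bay_home, 25 mm to +y, 18 mm high, its middle 19 mm above the plate. Sloping face towards the loading area: the tray's ear pushes it aside over the last 35 mm of travel (some 4 to 10 N on the tray); it springs back behind the ear when the tray is home, 1.5 mm of play.
- tray_latch (a joint): Angle of the spring latch (rad): 0 closed, grows to about 0.1 as the ear presses it aside; returns by its spring.
- lock_grip (a point): Red grip of the shake lock, an upright block 14 (x) x 16 (y) mm, from 12 to 47 mm above the plate, on a steel bolt in two guides 15 mm high; point: on its axis, 36 mm above the plate. Axes as bay_home. On the -y side of the mouth; slides to +y (towards the tray's handle), 2 N friction, stays where left. Its bolt passes behind the tray only when the tray is home.
- shake_lock (a joint): Travel of the shake lock (m): 0 fully open, 0.016 locked at its end stop; starts anywhere from 0 to 0.004, clear of the tray's way.
- gel_jar_mid (a point): Bystander: white-lid jar, 50 mm wide, 66 mm high; its middle.
- dropper_mid (a point): Bystander: amber dropper bottle, 27 mm wide, 91 mm high; the middle.
- black_vial_mid (a point): Bystander: vial with black cap, 32 mm wide, 50 mm high; its middle.

How it is judged (in metres and radians):
On the way, in this order (a step that is already met when the one before it is completed fails the run):
1. the tray stands level on the shaker plate in front of the bay, nose towards the bay, and has been let go (x of tray_center in the frame of bay_home between -0.16 and -0.03 m and z of tray_center in the frame of bay_home between -0.003 and 0.003 m and angle between tray_center's own z axis and vertical below 0.05 rad and contact force between the fingers and vial_tray below 0.1 N and x of tray_handle in the frame of bay_home below -0.11 m), for 0.1 s.
2. the tray is fully home in the bay and the latch has snapped back behind its ear (x of tray_center in the frame of bay_home above -0.004 m and x of tray_handle in the frame of bay_home below -0.085 m and horizontal distance between tray_center and bay_home below 0.006 m and value of joint tray_latch below 0.03 rad), for 0.1 s.
At the end, for the whole second after the job is handed in: The tray stands level in the bay, its centre within 4 mm of the fully-home point along the bay (6 mm across), at rest; the spring latch is back closed behind the ear (below 0.03 rad) and the red shake lock is within 1.5 mm of its end stop (all of step 2 and z of tray_center in the frame of bay_home below 0.004 m and angle between tray_center's own z axis and vertical below 0.06 rad and value of joint shake_lock above 0.0145 m and linear speed of vial_tray below 0.02 m/s); the robot touches nothing.
It fails at once if the tray is tipped by more than about 25 degrees (angle between tray_center's own z axis and vertical above 0.45 rad).
It fails at once if the jar, the dropper bottle or the black-capped vial is moved by more than 2 cm (distance of any of gel_jar_mid, dropper_mid, black_vial_mid from where it was at the start of the episode above 0.02 m).
It also fails if it takes over 51 s, if anything falls off the work surface, if the arm or the gripper's body presses on something with over 40 N, if the wrist force passes 120 N, or if a joint passes its speed limit or range.

## Robot

A 6-joint arm with a two-finger parallel gripper is mounted at the origin on a cart in front of the work surface, level with it; the furniture and walls round the work are solid. World frame = base frame: x ahead of the robot, y to its left, z up, the work surface at z = 0. Lengths are in mm, angles in rad, forces in N, time in s.
With the tool pointing down it reaches from about 400 to 825 mm from the base axis. Payload 7 kg.
Tool frame: the origin (TCP) lies at the centre of the arm's flange, where the gripper is bolted on; the fingertips stand 173 mm ahead of it and the grasp point (between the pads) lies 155 mm ahead of it; z points along the fingers, y is the direction in which the jaws open and shut (so a half turn about z gives the same grasp; the last joint's range is limited). The gripper opens to 85 mm and grips with 20 to 120 N. Pads are 22 mm wide; open, the fingers measure 114 mm over their backs; the gripper's body (76 mm by 85 mm) begins 54 mm behind the grasp point. The pads swing forward as they close: fully open they stand 13 mm farther back than shut.
Start: joints at [1.539, 0.359, 0.012, 0, -1.224, -0.288], TCP at [212.213, 640.751, 404.702] pointing down, gripper open.
Joint ranges: [-3.07, 3.07], [-1.43, 2.12], [-1.02, 1.25], [-3.03, 1.67], [-3.05, -0], [-3.03, 3.03]. Speed limits (rad/s): [2.39, 2.39, 3.01, 3.14, 3.14, 3.14].

## Interface

Orientations are given as [roll, pitch, yaw] about the fixed x, y, z axes, in that order (R = Rz(yaw) Ry(pitch) Rx(roll)).
In Python, from workcell import read_state, eyes, bot gives the robot as it stands.
- The arm moves only by the shell command python3 -m crank 'ROWS' [OPENING] [FORCE]. ROWS is JSON, a list of rows, each an object of numbers: "x", "y", "z": the shift along the tool's x, y, z in m; "rx", "ry", "rz": the turn, a rotation vector about the tool's x, y, z in degrees. In form: [{"x": .., "y": .., "z": .., "rx": .., "ry": .., "rz": ..}, ...]. A call has 1 to 8 rows; each row shifts and turns the commanded pose from where the row before left it, along the tool's axes as they then stand; what a row does not reach is not made up. A row lasts 1/12 s, in which the tool goes at most 41.7 mm and 7.16 degrees, less where a joint would pass 70% of its speed; a pose out of reach is approached as far as the arm can. A call is refused whole if a number of a shift passes 0.0417 or a number of a turn 7.16, either way. A call with a gripper value outside its range is refused whole. OPENING is the closure in counts, from 0 (fully open) to 255 (shut), set as the call begins (- or left out, the last holds). The fingers move at their own pace and stop on an object; FORCE is the grip in N (left out, the last holds). Time passes only in rows, so rows that do not move let the fingers close. It gives the time, the measured TCP pose, the force and the opening at its end, in the units of the state.
- read_state(): the state, without advancing time (a new reading comes with each control period).
- eyes.get_image(name): name is "scene" or "top" or "wrist"; returns a dict with "img" (480x640x3 uint8, red, green, blue), "z_map" (480x640 float32, mm along the optical axis (not along the pixel's ray), 0 where there is no reading), "K" (3x3 intrinsics, pixels), "extrinsics" (4x4, takes a point from camera to world coordinates). Camera axes: x right, y down, z forward; pixel columns grow to the right and rows downward; lengths in mm; the calibration is good to about 2 mm. A picture is of the moment at which its call begins.
- bot.finish_job(): hands the job in, once; it reports no verdict.
The state is a dict: "time_s": time; "joint_pos": joint angles; "qvel": joint speeds; "joint_torque": joint torques, N m; "eef_pos": TCP position; "tool_rot": TCP orientation; "wrist_force": force on the tool from outside, world axes, zero at the start; "wrist_torque": the same for the moment, N m; "finger_gap": finger opening in mm.
Only numpy, scipy, OpenCV 4.12 (cv2) and the standard library are available. Lean on these libraries where they do the work, as an engineer would, in place of code of your own. Each camera call takes 0.05 s, during which the arm holds its last target.

## Working session

There is one attempt and no reset: what is moved stays moved. The work goes in short steps, Python scripts to look and compute and a shell command to move; the robot and the scene stay as the last step left them, time stands still between calls to the robot, and variables do not carry over. Pictures are saved under pics/ and viewed, and the job is handed in when it is done.

```bash
mkdir -p pics; ls; python3 - <<'E'
from workcell import read_state, eyes, bot
import cv2, pickle
print(read_state())
d={}
for n in ["scene","top","wrist"]:
    r=eyes.get_image(n); d[n]=r
    cv2.imwrite(f"pics/{n}0.png", r["img"][:,:,::-1])
    print(n, r["K"].tolist(), r["extrinsics"].round(3).tolist())
pickle.dump(d,open("d0.pkl","wb"))
E
```

```text
pics
{'time_s': 0.0, 'joint_pos': array([ 1.53909649e+00,  3.59365362e-01,  1.10587375e-02, -3.63002813e-04,
       -1.22410326e+00, -2.88085908e-01]), 'qvel': array([ 1.15634224e-03, -6.12240404e-04,  1.01283538e-04,  8.78372685e-04,
        4.76989381e-04, -4.12779967e-05]), 'joint_torque': array([ 2.09320556e-04, -5.83314443e+01,  2.93421614e+01,  6.93658859e+00,
       -5.82675464e-03,  1.29276455e-05]), 'eef_pos': array([212.14133802, 640.58436987, 403.7749998 ]), 'tool_rot': array([ 3.13994863e+00, -1.31300520e-04, -3.19909255e-01]), 'wrist_force': array([-0.32601749, -0.20860006, -0.43582302]), 'wrist_torque': array([-0.00433991,  0.01717175,  0.02147867]), 'finger_gap': 85.43360823593332}
scene [[444.58363737577866, 0.0, 323.25176818762674], [0.0, 444.58363737577866, 244.35848470378573], [0.0, 0.0, 1.0]] [[0.579, -0.394, 0.714, -174.129], [-0.815, -0.288, 0.503, -520.811], [0.007, -0.873, -0.487, 581.913], [0.0, 0.0, 0.0, 1.0]]
top [[472.0156213897854, 0.0, 319.36147634562053], [0.0, 472.0156213897854, 237.65042993900883], [0.0, 0.0, 1.0]] [[0.031, -0.977, 0.212, 315.275], [-1.0, -0.031, 0.004, -6.399], [0.002, -0.212, -0.977, 1163.688], [0.0, 0.0, 0.0, 1.0]]
wrist [[413.2146903144492, 0.0, 315.6465128045937], [0.0, 413.2146903144492, 244.7429568783148], [0.0, 0.0, 1.0]] [[-0.316, -0.897, -0.311, 291.742], [-0.949, 0.299, 0.101, 615.131], [0.002, 0.327, -0.945, 373.465], [0.0, 0.0, 0.0, 1.0]]
```

View pics/scene0.png

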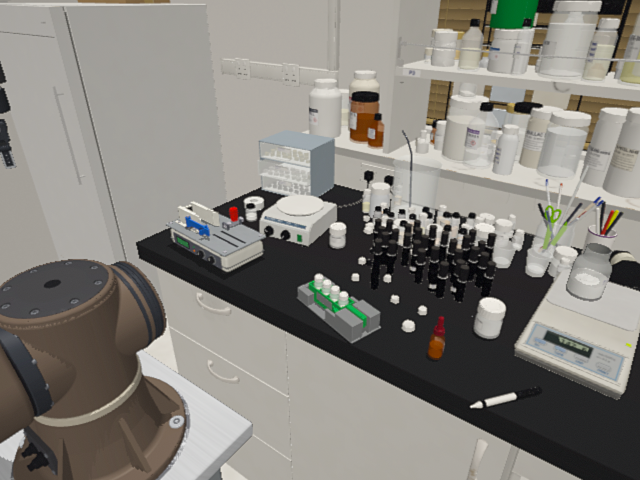

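View pics/top0.png

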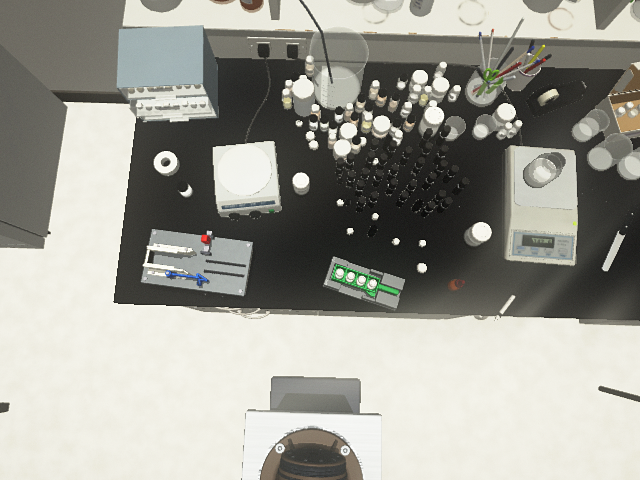

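View pics/wrist0.png

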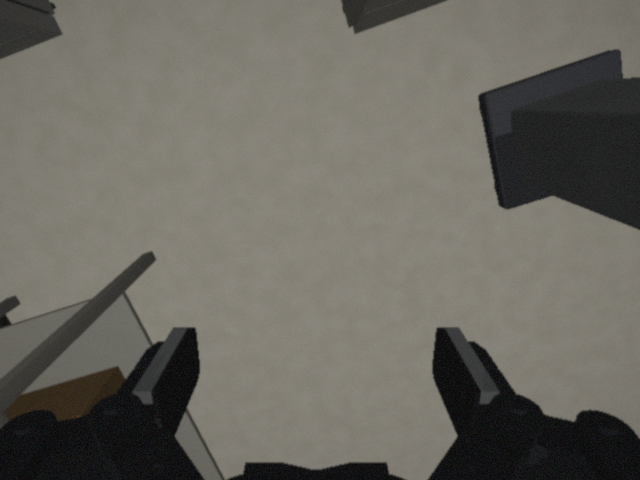

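The top view shows the shaker at about (195,262) with its bay at the left, the tray base at (365,283), the black vial at (301,183), the jar at (478,233) and the dropper at (456,285). I'll enlarge the crops next.

```bash
python3 - <<'E'
import cv2,pickle
d=pickle.load(open("d0.pkl","rb"))
im=d["top"]["img"][:,:,::-1]
a=cv2.resize(im[222:304,130:262],None,fx=6,fy=6,interpolation=cv2.INTER_CUBIC); cv2.imwrite("pics/c1.png",a)
a=cv2.resize(im[250:315,315:412],None,fx=8,fy=8,interpolation=cv2.INTER_CUBIC); cv2.imwrite("pics/c2.png",a)
E
```

```text
(no output)
```

View pics/c1.png

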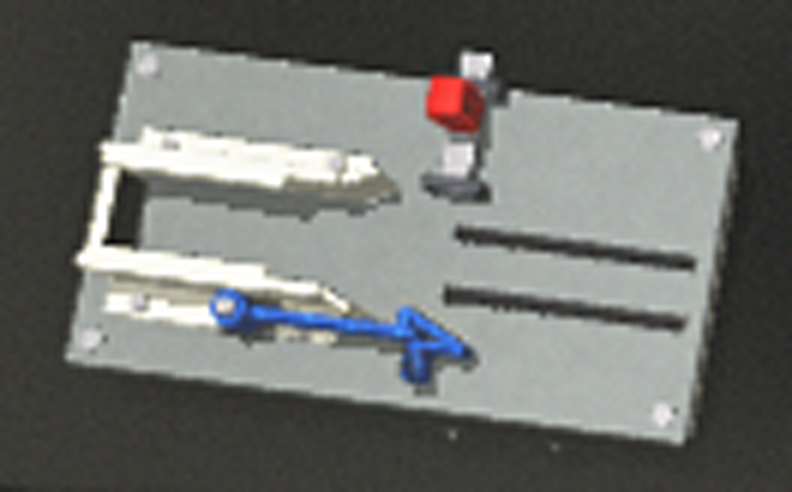

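View pics/c2.png

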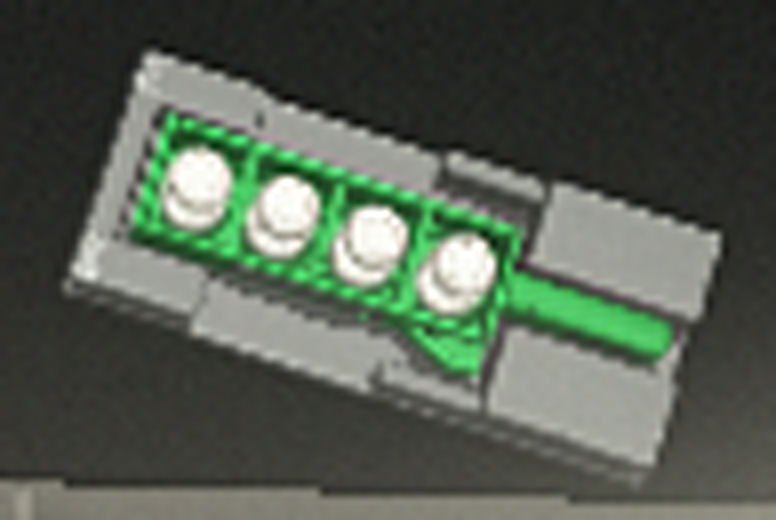

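```bash
cat > h.py <<'E'
import numpy as np
def ray(r,px,z):
    u,v=px;K=r["K"];E=r["extrinsics"]
    d=E[:3,:3]@np.linalg.inv(K)@np.array([u,v,1.]);o=E[:3,3]
    return o+d*(z-o[2])/d[2]
def pt(r,u,v):
    K=r["K"];E=r["extrinsics"];Z=r["z_map"][int(round(v)),int(round(u))]
    return E[:3,:3]@(np.linalg.inv(K)@np.array([u,v,1.])*Z)+E[:3,3]
E
python3 - <<'E'
import pickle,numpy as np
from h import *
np.set_printoptions(suppress=True,precision=1)
d=pickle.load(open("d0.pkl","rb"));t=d["top"]
def c1(x,y,z): return ray(t,(130+(x+.5)/6-.5,222+(y+.5)/6-.5),z)
def c2(x,y,z): return ray(t,(315+(x+.5)/8-.5,250+(y+.5)/8-.5),z)
P=[c1(*p,64) for p in [(133,42),(738,122),(685,442),(66,360)]]
for p in P: print("plate",p)
print([np.linalg.norm(P[i]-P[(i+1)%4]) for i in range(4)])
for n,p in dict(cheekTL=(103,143,105),cheekBL=(80,258,105),slot1L=(458,233,64),slot1R=(693,264,64),slot2L=(446,295,64),slot2R=(685,324,64),red=(443,97,111),toothtip=(470,355,92)).items(): print(n,c1(*p))
T=[c2(*p,40) for p in [(172,112),(522,230),(490,345),(135,238)]]
for p in T: print("tray",p)
print([np.linalg.norm(T[i]-T[(i+1)%4]) for i in range(4)])
print("handle end",c2(665,345,40))
B=[c2(*p,z) for p,z in [((148,52),34),((722,235),44),((655,468),44),((72,280),34)]]
for p in B: print("base",p)
for n,uv in dict(plate=(200,285),plate2=(235,260),bench=(290,290),handle=(390,290),red=(204,238),redtop=(206,237)).items(): print(n,pt(t,*uv))
E
```

```text
plate [563.3 400.1  64. ]
plate [538.4 157.1  64. ]
plate [411.5 169.8  64. ]
plate [435.6 412.6  64. ]
[np.float64(244.26454641979615), np.float64(127.56176205826176), np.float64(243.9507722608194), np.float64(128.2279759482629)]
cheekTL [514.2 392.1 105. ]
cheekBL [469.8 396.  105. ]
slot1L [490.4 264.3  64. ]
slot1R [481.  171.2  64. ]
slot2L [465.7 267.   64. ]
slot2R [457.3 172.8  64. ]
red [535.  262.7 111. ]
toothtip [439.3 249.   92. ]
tray [496.5 -43.4  40. ]
tray [ 464.1 -148.9   40. ]
tray [ 429.5 -139.5   40. ]
tray [458.1 -33.3  40. ]
[np.float64(110.3065945879011), np.float64(35.871814764909146), np.float64(110.01309854599751), np.float64(39.72797074108687)]
handle end [ 431.1 -191.5   40. ]
base [515.6 -35.9  34. ]
base [ 464.  -207.9   44. ]
base [ 394.5 -187.7   44. ]
base [445.6 -14.9  34. ]
plate [429.8 267.9  85.3]
plate2 [493.5 195.8  64.3]
bench [433.6  67.2  -0.7]
handle [ 436.7 -172.9   42.5]
red [534.3 261.2 111.5]
redtop [536.5 256.5 113.2]
```

```bash
cat >> h.py <<'E'
def plan(x,y,z,yawdeg,N,start=None):
    """print rows (m, deg) from measured pose to target TCP pose, tool-down"""
    from workcell import read_state
    from scipy.spatial.transform import Rotation as R
    s=read_state(); p=np.array(s["eef_pos"]) if start is None else np.array(start[:3],float)
    if start is None: rot=R.from_euler("xyz",s["tool_rot"])
    else: rot=R.from_euler("xyz",[np.pi,0,np.radians(start[3])])
    tgt=np.array([x,y,z],float); rt=R.from_euler("xyz",[np.pi,0,np.radians(yawdeg)])
    p0=p.copy(); rel=(rot.inv()*rt).as_rotvec(degrees=True); r0=rot
    print("p0",p.round(1),"yaw",np.degrees(rot.as_euler("xyz")).round(2),"rel",rel.round(2))
    for i in range(1,N+1):
        pg=p0+(tgt-p0)*i/N; rg=r0*R.from_rotvec(rel*i/N,degrees=True)
        sh=(rot.inv().apply(pg-p)/1000).round(4); tr=(rot.inv()*rg).as_rotvec(degrees=True).round(1)
        print('{"x":%g,"y":%g,"z":%g,"rx":%g,"ry":%g,"rz":%g},'%(*sh,*tr), end="\n" if i%8 else "\n--\n")
        p=p+rot.apply(sh*1000); rot=rot*R.from_rotvec(tr,degrees=True)
E
python3 -c "
from h import *
plan(470,225,400,-95.8,14)"
```

```text
p0 [212.2 640.6 404. ] yaw [ 1.7993e+02 -1.0000e-02 -1.8330e+01] rel [ 5.000e-02 -5.000e-02  7.747e+01]
{"x":0.0268,"y":0.0224,"z":0.0003,"rx":0,"ry":-0,"rz":5.5},
{"x":0.0289,"y":0.0197,"z":0.0003,"rx":0,"ry":-0,"rz":5.6},
{"x":0.0306,"y":0.0168,"z":0.0004,"rx":0,"ry":-0,"rz":5.5},
{"x":0.0321,"y":0.0138,"z":0.0003,"rx":0,"ry":-0,"rz":5.5},
{"x":0.0333,"y":0.0107,"z":0.0003,"rx":0,"ry":-0,"rz":5.6},
{"x":0.0341,"y":0.0073,"z":0.0003,"rx":0,"ry":-0,"rz":5.5},
{"x":0.0347,"y":0.0041,"z":0.0003,"rx":0,"ry":-0,"rz":5.5},
{"x":0.0349,"y":0.0007,"z":0.0003,"rx":0,"ry":-0,"rz":5.6},
--
{"x":0.0349,"y":-0.0027,"z":0.0004,"rx":0,"ry":-0,"rz":5.5},
{"x":0.0344,"y":-0.006,"z":0.0003,"rx":0,"ry":-0,"rz":5.5},
{"x":0.0337,"y":-0.0093,"z":0.0003,"rx":0,"ry":-0.1,"rz":5.6},
{"x":0.0326,"y":-0.0126,"z":0.0002,"rx":0,"ry":0,"rz":5.5},
{"x":0.0312,"y":-0.0156,"z":0.0003,"rx":0,"ry":0,"rz":5.5},
{"x":0.0296,"y":-0.0185,"z":0.0003,"rx":0,"ry":0,"rz":5.6},
```

```bash
python3 -m crank '[{"x":0.027,"y":0.022,"rz":5.5},{"x":0.029,"y":0.020,"rz":5.5},{"x":0.031,"y":0.017,"rz":5.5},{"x":0.032,"y":0.014,"rz":5.5},{"x":0.033,"y":0.011,"rz":5.5},{"x":0.034,"y":0.007,"rz":5.5},{"x":0.035,"y":0.004,"rz":5.5},{"x":0.035,"y":0.001,"rz":5.6}]'
python3 -m crank '[{"x":0.035,"y":-0.003,"rz":5.5},{"x":0.034,"y":-0.006,"rz":5.5},{"x":0.034,"y":-0.009,"rz":5.6},{"x":0.033,"y":-0.013,"rz":5.5},{"x":0.031,"y":-0.016,"rz":5.5},{"x":0.03,"y":-0.018,"rz":5.6},{},{}]'
python3 - <<'E'
from workcell import *
import cv2,pickle
print(read_state()["joint_pos"])
r=eyes.get_image("wrist");pickle.dump(r,open("w1.pkl","wb"));cv2.imwrite("pics/w1.png",r["img"][:,:,::-1])
E
```

```text
[ 1.53911036e+00  3.59198041e-01  1.12958501e-02 -2.28553098e-04
 -1.22408318e+00 -2.88120281e-01]validation failed for argument at $[0]...
validation failed for argument at $[0]...
```

View pics/w1.png

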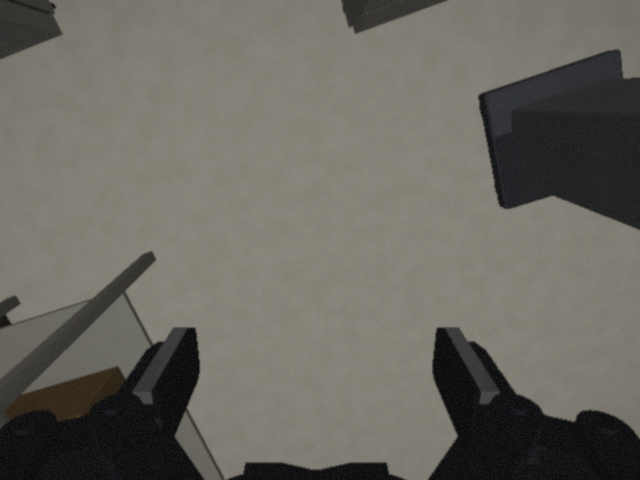

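```bash
python3 -m crank '[{"x":0.027,"y":0.022,"z":0,"rx":0,"ry":0,"rz":5.5},{"x":0.029,"y":0.020,"z":0,"rx":0,"ry":0,"rz":5.5},{"x":0.031,"y":0.017,"z":0,"rx":0,"ry":0,"rz":5.5},{"x":0.032,"y":0.014,"z":0,"rx":0,"ry":0,"rz":5.5},{"x":0.033,"y":0.011,"z":0,"rx":0,"ry":0,"rz":5.5},{"x":0.034,"y":0.007,"z":0,"rx":0,"ry":0,"rz":5.5},{"x":0.035,"y":0.004,"z":0,"rx":0,"ry":0,"rz":5.5},{"x":0.035,"y":0.001,"z":0,"rx":0,"ry":0,"rz":5.6}]' &&
python3 -m crank '[{"x":0.035,"y":-0.003,"z":0,"rx":0,"ry":0,"rz":5.5},{"x":0.034,"y":-0.006,"z":0,"rx":0,"ry":0,"rz":5.5},{"x":0.034,"y":-0.009,"z":0,"rx":0,"ry":0,"rz":5.6},{"x":0.033,"y":-0.013,"z":0,"rx":0,"ry":0,"rz":5.5},{"x":0.031,"y":-0.016,"z":0,"rx":0,"ry":0,"rz":5.5},{"x":0.03,"y":-0.018,"z":0,"rx":0,"ry":0,"rz":5.6},{"x":0,"y":0,"z":0,"rx":0,"ry":0,"rz":0},{"x":0,"y":0,"z":0,"rx":0,"ry":0,"rz":0}]' &&
python3 - <<'E'
from workcell import *
import cv2,pickle
print(read_state()["joint_pos"])
r=eyes.get_image("wrist");pickle.dump(r,open("w1.pkl","wb"));cv2.imwrite("pics/w2.png",r["img"][:,:,::-1])
E
```

```text
time_s: 0.87
eef_pos: [360.7, 401.3, 404.8]
tool_rot: [-3.141, 0.0, -1.094]
wrist_force: [1.1, 0.2, 0.1]
finger_gap: 85.7
time_s: 1.53
eef_pos: [472.2, 223.1, 404.6]
tool_rot: [3.141, -0.0, -1.672]
wrist_force: [0.2, 0.8, -0.0]
finger_gap: 85.6
[ 8.17436123e-01  1.06747427e-01 -3.21353380e-01 -8.23955350e-05
 -1.14294756e+00 -9.18785143e-01]
```

View pics/w2.png

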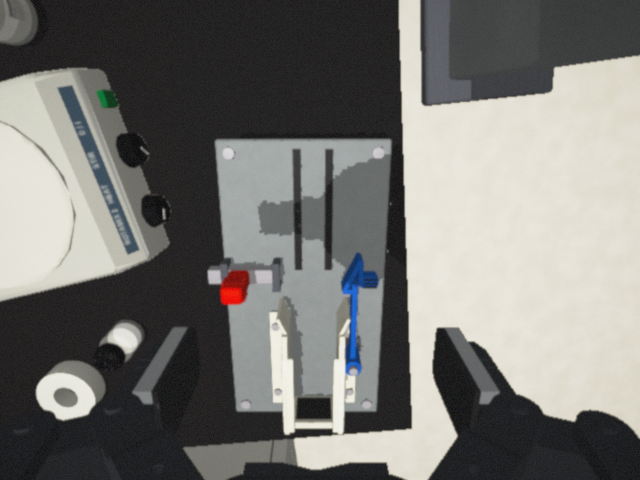

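Wrist view: plate corners near (217,140), (390,140), (379,410) and (236,410). The two slots run (296,150) to (296,268) and (328,150) to (328,268), the red grip is at (235,287), the tooth is at (357,265), and the cheeks sit at x≈283 and x≈345.

```bash
python3 - <<'E'
import cv2,pickle
r=pickle.load(open("w1.pkl","rb"));im=r["img"][:,:,::-1]
cv2.imwrite("pics/w2c.png",cv2.resize(im[230:440,190:410],None,fx=2.8,fy=2.8,interpolation=cv2.INTER_CUBIC))
from h import *
np.set_printoptions(suppress=True,precision=1)
P=[ray(r,p,64) for p in [(217,140),(390,140),(379,411),(236,411)]]
for p in P: print(p)
print([np.linalg.norm(P[i]-P[(i+1)%4]) for i in range(4)])
for p in [(296,150),(296,268),(328,150),(328,268)]: print("slot",ray(r,p,64))
for uv in [(235,280),(355,275),(288,400),(340,400),(288,350),(340,350),(120,350),(130,330)]: print(uv,pt(r,*uv))
E
```

```text
[537.4 159.   64. ]
[411.7 171.9  64. ]
[432.4 414.3  64. ]
[563.7 400.7  64. ]
[np.float64(126.33898762854717), np.float64(243.23751595909712), np.float64(131.91108854270195), np.float64(243.17844862669577)]
slot [480.8 172.   64. ]
slot [491.9 265.1  64. ]
slot [457.4 174.4  64. ]
slot [466.1 267.7  64. ]
(235, 280) [534.  256.1  98.1]
(355, 275) [446.4 263.9  92. ]
(288, 400) [507.6 359.7 105.4]
(340, 400) [466.7 363.8 105.4]
(288, 350) [503.5 321.3  94.3]
(340, 350) [462.8 317.7 106.1]
(120, 350) [666.4 338.6  42.8]
(130, 330) [666.9 333.   16.3]
```

View pics/w2c.png

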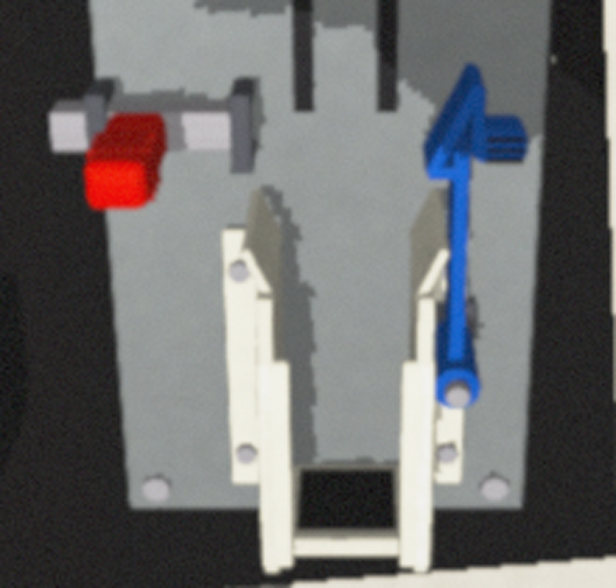

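```bash
python3 - <<'E'
import pickle
r=pickle.load(open("w1.pkl","rb"))
from h import *
np.set_printoptions(suppress=True,precision=1)
e=np.array([np.cos(np.radians(84.2)),np.sin(np.radians(84.2))]);n=np.array([-e[1],e[0]])
h=np.array([485.6,332.2])
for k,(a,b,row) in dict(cheek=(272,418,330),lipin=(291,401,420),lipout=(262,431,500)).items():
    A=ray(r,(190+a/2.8,230+row/2.8),105);B=ray(r,(190+b/2.8,230+row/2.8),105)
    print(k,[( (p[:2]-h)@e,(p[:2]-h)@n) for p in (A,B)])
for p in [(537.4,159),(411.7,171.9),(432.4,414.3),(563.7,400.7)]: print((np.array(p)-h)@e,(np.array(p)-h)@n)
for p in [(480.8,172),(491.9,265.1),(457.4,174.4),(466.1,267.7)]: print((np.array(p)-h)@e,(np.array(p)-h)@n)
for p,z in [((445,266),109),((236.5,299),111),((221,302),111),((243,300),111),((332,254),111)]:
    q=ray(r,p,z)[:2]; print("red/tooth",q,(q-h)@e,(q-h)@n)
E
```

```text
cheek [(np.float64(-17.97823372645898), np.float64(-18.66162960556517)), (np.float64(-17.921839328291256), np.float64(20.66934785996024))]
lipin [(np.float64(10.949630392314258), np.float64(-14.076116960784464)), (np.float64(10.99429091110127), np.float64(16.454673420905877))]
lipout [(np.float64(38.156393229956215), np.float64(-22.848980247272586)), (np.float64(38.22822107018014), np.float64(25.355695574259492))]
-167.0786225750695 -69.03777138941749
-166.94743798707447 57.322359944021194
76.30351118471079 61.22437570841147
76.0418253647601 -70.77782700249655
-159.86495978085 -11.413791406329807
-66.1198408901591 -13.048626006597015
-159.84196343374185 12.108952293502943
-66.1404035145243 12.882042653861333
red/tooth [385. 256.] -85.94858981656391 92.35468831016632
red/tooth [532.1 265.3] -61.86432251582057 -52.976969131550796
red/tooth [543.4 266.5] -59.52671970541264 -64.0964292766346
red/tooth [527.6 266.5] -61.07499424678508 -48.434868017584606
red/tooth [462.  238.5] -95.64255932855033 14.041066320749586
```

```bash
python3 -c "
from h import *
plan(461.5,-91.4,330,-106.6,8)"
```

```text
p0 [471.8 224.1 404.6] yaw [179.99   0.   -95.69] rel [1.000e-02 0.000e+00 1.091e+01]
{"x":0.0394,"y":-0.0026,"z":0.0093,"rx":0,"ry":0,"rz":1.4},
{"x":0.0393,"y":-0.0036,"z":0.0093,"rx":0,"ry":0,"rz":1.3},
{"x":0.0392,"y":-0.0045,"z":0.0094,"rx":0,"ry":0,"rz":1.4},
{"x":0.0391,"y":-0.0054,"z":0.0093,"rx":0,"ry":0,"rz":1.4},
{"x":0.0389,"y":-0.0064,"z":0.0093,"rx":0,"ry":0,"rz":1.3},
{"x":0.0388,"y":-0.0073,"z":0.0093,"rx":0,"ry":0,"rz":1.4},
{"x":0.0386,"y":-0.0082,"z":0.0094,"rx":0,"ry":0,"rz":1.3},
{"x":0.0384,"y":-0.0091,"z":0.0093,"rx":0,"ry":0,"rz":1.4},
--
```

```bash
python3 -m crank '[{"x":0.0394,"y":-0.0026,"z":0.0093,"rx":0,"ry":0,"rz":1.4},{"x":0.0393,"y":-0.0036,"z":0.0093,"rx":0,"ry":0,"rz":1.3},{"x":0.0392,"y":-0.0045,"z":0.0094,"rx":0,"ry":0,"rz":1.4},{"x":0.0391,"y":-0.0054,"z":0.0093,"rx":0,"ry":0,"rz":1.4},{"x":0.0389,"y":-0.0064,"z":0.0093,"rx":0,"ry":0,"rz":1.3},{"x":0.0388,"y":-0.0073,"z":0.0093,"rx":0,"ry":0,"rz":1.4},{"x":0.0386,"y":-0.0082,"z":0.0094,"rx":0,"ry":0,"rz":1.3},{"x":0.0384,"y":-0.0091,"z":0.0093,"rx":0,"ry":0,"rz":1.4}]' &&
python3 -m crank '[{"x":0,"y":0,"z":0,"rx":0,"ry":0,"rz":0},{"x":0,"y":0,"z":0,"rx":0,"ry":0,"rz":0}]' &&
python3 - <<'E'
from workcell import *
import cv2,pickle
r=eyes.get_image("wrist");pickle.dump(r,open("w2.pkl","wb"));cv2.imwrite("pics/w3.png",r["img"][:,:,::-1])
E
```

```text
time_s: 2.25
eef_pos: [461.4, -91.3, 330.1]
tool_rot: [-3.141, 0.001, -1.857]
wrist_force: [0.9, -0.6, -0.1]
finger_gap: 85.6
time_s: 2.42
eef_pos: [461.3, -91.7, 329.5]
tool_rot: [3.14, -0.001, -1.861]
wrist_force: [0.5, -0.2, -0.4]
finger_gap: 85.2
```

View pics/w3.png

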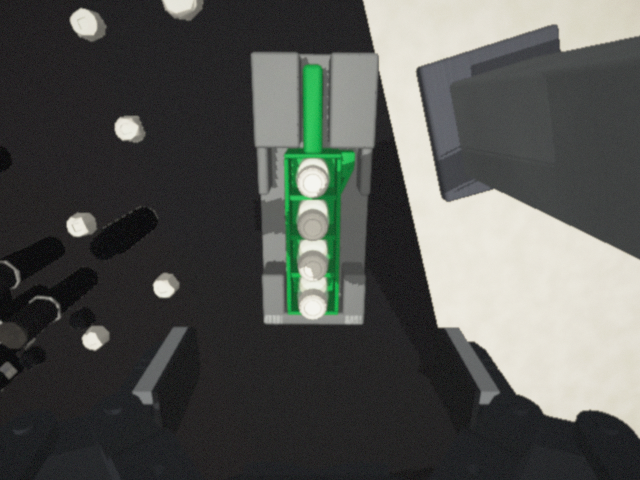

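The wrist view has the tray upright: its rear edge is at row 151 (cols 286–341), its nose at row 313 (cols 288–338), and the handle is at col 313.

```bash
python3 - <<'E'
import pickle,cv2
r=pickle.load(open("w2.pkl","rb"))
from h import *
np.set_printoptions(suppress=True,precision=1)
cv2.imwrite("pics/w3c.png",cv2.resize(r["img"][40:335,240:390,::-1],None,fx=2,fy=2))
Q=[ray(r,p,40) for p in [(286,151),(341,151),(338,313),(288,313),(313,68)]]
for q in Q: print(q)
m=sum(Q[:4])/4; f=(Q[2]+Q[3]-Q[0]-Q[1])/2
print(m,np.linalg.norm(f),np.degrees(np.arctan2(f[1],f[0])))
f=(Q[2]+Q[3])/2-Q[4];print(np.degrees(np.arctan2(f[1],f[0])),np.linalg.norm(f))
E
```

```text
[ 461.9 -149.5   40. ]
[ 429.5 -139.8   40. ]
[461.5 -32.6  40. ]
[495.2 -42.8  40. ]
[ 432.4 -189.8   40. ]
[462.  -91.2  40. ] 111.80753671265398 73.02949312108711
73.1875909360788 158.88031569580897
```

View pics/w3c.png

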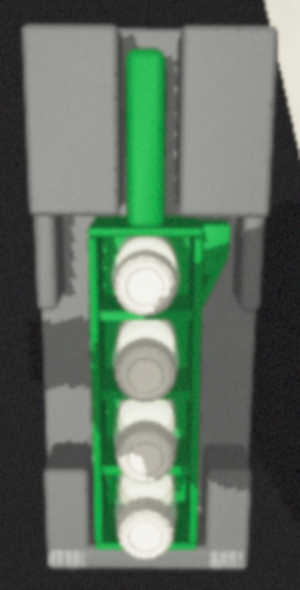

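```bash
python3 -m crank '[{"x":0,"y":-0.0008,"z":0.036,"rx":0,"ry":0,"rz":0.1},{"x":0,"y":0,"z":0.036,"rx":0,"ry":0,"rz":0},{"x":0,"y":0,"z":0.036,"rx":0,"ry":0,"rz":0},{"x":0,"y":0,"z":0.025,"rx":0,"ry":0,"rz":0},{"x":0,"y":0,"z":0.013,"rx":0,"ry":0,"rz":0},{"x":0,"y":0,"z":0,"rx":0,"ry":0,"rz":0},{"x":0,"y":0,"z":0,"rx":0,"ry":0,"rz":0}]' && python3 -m crank '[{"x":0,"y":0,"z":0,"rx":0,"ry":0,"rz":0},{"x":0,"y":0,"z":0,"rx":0,"ry":0,"rz":0},{"x":0,"y":0,"z":0,"rx":0,"ry":0,"rz":0},{"x":0,"y":0,"z":0,"rx":0,"ry":0,"rz":0},{"x":0,"y":0,"z":0,"rx":0,"ry":0,"rz":0},{"x":0,"y":0,"z":0,"rx":0,"ry":0,"rz":0},{"x":0,"y":0,"z":0,"rx":0,"ry":0,"rz":0},{"x":0,"y":0,"z":0,"rx":0,"ry":0,"rz":0}]' 255 50
python3 -c "
from workcell import *
s=read_state();print(s['eef_pos'],s['tool_rot'],s['wrist_force'],s['wrist_torque'],s['finger_gap'])"
```

```text
time_s: 3.05
eef_pos: [463.0, -89.4, 184.1]
tool_rot: [3.141, -0.001, -1.858]
wrist_force: [-0.3, 0.6, 0.5]
finger_gap: 85.8
time_s: 3.72
eef_pos: [462.9, -90.9, 185.3]
tool_rot: [-3.14, 0.001, -1.861]
wrist_force: [-1.2, 3.0, 8.4]
finger_gap: 35.5
[462.87535725 -90.91057141 185.25039855] [-3.13968555e+00  9.97245119e-04 -1.86079453e+00] [-1.18969159  3.04997934  8.41520398] [ 1.00410683  0.74348466 -0.02374382] 35.535889499822986
```

```bash
python3 -m crank '[{"x":0,"y":0,"z":-0.005,"rx":0,"ry":0,"rz":0},{"x":0,"y":0,"z":-0.01,"rx":0,"ry":0,"rz":0},{"x":0,"y":0,"z":-0.025,"rx":0,"ry":0,"rz":0},{"x":0,"y":0,"z":-0.030,"rx":0,"ry":0,"rz":0},{"x":0,"y":0,"z":-0.030,"rx":0,"ry":0,"rz":0},{"x":0,"y":0,"z":-0.030,"rx":0,"ry":0,"rz":0},{"x":0,"y":0,"z":0,"rx":0,"ry":0,"rz":0},{"x":0,"y":0,"z":0,"rx":0,"ry":0,"rz":0}]'
python3 - <<'E'
from workcell import *
import cv2,pickle
s=read_state();print(s['eef_pos'],s['tool_rot'],s['wrist_force'],s['wrist_torque'],s['finger_gap'])
r=eyes.get_image("wrist");pickle.dump(r,open("w3.pkl","wb"));cv2.imwrite("pics/w4.png",r["img"][:,:,::-1])
r=eyes.get_image("scene");cv2.imwrite("pics/s4.png",cv2.resize(r["img"][200:380,200:420,::-1],None,fx=3,fy=3))
E
```

```text
time_s: 4.38
eef_pos: [462.4, -91.1, 315.9]
tool_rot: [-3.138, 0.002, -1.861]
wrist_force: [-0.7, -0.3, -4.0]
finger_gap: 35.2
[462.41368839 -91.09457825 315.94119045] [-3.13796457e+00  2.29256507e-03 -1.86139749e+00] [-0.70677762 -0.27755917 -4.04260214] [-0.00102635  0.05942926 -0.01496335] 35.194871433876145
```

View pics/w4.png

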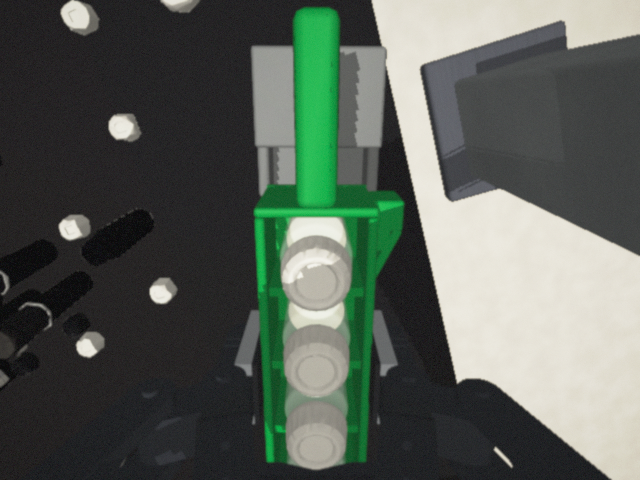

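View pics/s4.png

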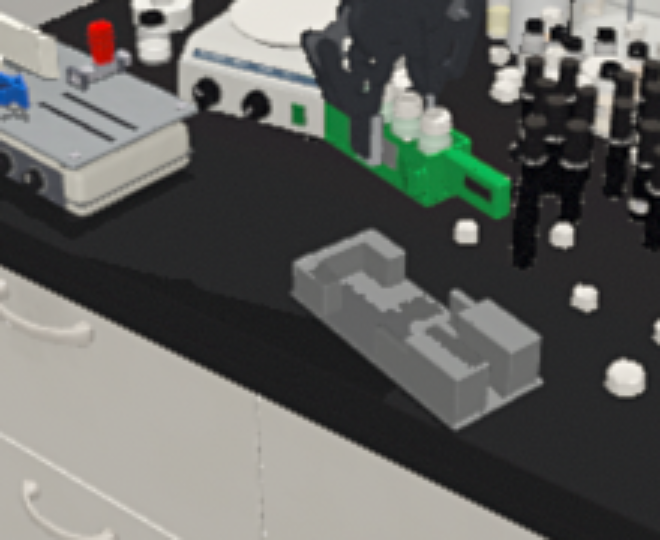

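```bash
python3 - <<'E'
import pickle
r=pickle.load(open("w3.pkl","rb"))
from h import *
np.set_printoptions(suppress=True,precision=2)
t=np.array([462.41,-91.09]);a=-1.8614;ex=-np.array([np.cos(a),np.sin(a)]);ey=np.array([-ex[1],ex[0]])
for p,z in [((256,210),171),((379,210),171),((267,461),171),((369,461),171),((316,10),171)]:
    q=ray(r,p,z)[:2]-t; print(p,q@ex,q@ey)
print(pt(r,316,100),pt(r,265,260),pt(r,317,290))
E
```

```text
(256, 210) -54.12111916036317 -16.710769035133065
(379, 210) -54.11540454732351 18.302379852634534
(267, 461) 38.44756587078289 -17.263597944529902
(369, 461) 38.34501697115179 19.280197418755325
(316, 10) -104.44869136108134 0.42009687513126276
[ 438.05 -171.14  171.13] [ 465.46 -132.51  170.91] [ 451.17 -126.34  187.69]
```

```bash
python3 -c "
from h import *
plan(475.1,227.7,290,-95.8,12)"
```

```text
p0 [461.6 -91.2 313.5] yaw [ 1.7994e+02  1.0000e-02 -1.0666e+02] rel [ 6.000e-02  1.000e-02 -1.086e+01]
{"x":-0.0258,"y":0.0065,"z":0.002,"rx":0,"ry":0,"rz":-0.9},
{"x":-0.0259,"y":0.0062,"z":0.0019,"rx":0,"ry":0,"rz":-0.9},
{"x":-0.0259,"y":0.0057,"z":0.002,"rx":0,"ry":0,"rz":-0.9},
{"x":-0.0261,"y":0.0053,"z":0.002,"rx":0,"ry":0,"rz":-0.9},
{"x":-0.0261,"y":0.0049,"z":0.0019,"rx":0,"ry":0,"rz":-0.9},
{"x":-0.0262,"y":0.0045,"z":0.002,"rx":0,"ry":0,"rz":-0.9},
{"x":-0.0263,"y":0.0041,"z":0.002,"rx":0,"ry":0,"rz":-0.9},
{"x":-0.0264,"y":0.0037,"z":0.0019,"rx":0,"ry":0,"rz":-0.9},
--
{"x":-0.0264,"y":0.0032,"z":0.002,"rx":0,"ry":0,"rz":-0.9},
{"x":-0.0264,"y":0.0029,"z":0.002,"rx":0,"ry":0,"rz":-1},
{"x":-0.0265,"y":0.0023,"z":0.0019,"rx":0.1,"ry":0,"rz":-0.9},
{"x":-0.0265,"y":0.002,"z":0.002,"rx":-0,"ry":0,"rz":-0.9},
```

```bash
python3 -m crank '[{"x":-0.0258,"y":0.0065,"z":0.002,"rx":0,"ry":0,"rz":-0.9},{"x":-0.0259,"y":0.0062,"z":0.002,"rx":0,"ry":0,"rz":-0.9},{"x":-0.0259,"y":0.0057,"z":0.002,"rx":0,"ry":0,"rz":-0.9},{"x":-0.0261,"y":0.0053,"z":0.002,"rx":0,"ry":0,"rz":-0.9},{"x":-0.0261,"y":0.0049,"z":0.002,"rx":0,"ry":0,"rz":-0.9},{"x":-0.0262,"y":0.0045,"z":0.002,"rx":0,"ry":0,"rz":-0.9},{"x":-0.0263,"y":0.0041,"z":0.002,"rx":0,"ry":0,"rz":-0.9},{"x":-0.0264,"y":0.0037,"z":0.002,"rx":0,"ry":0,"rz":-0.9}]' && python3 -m crank '[{"x":-0.0264,"y":0.0032,"z":0.002,"rx":0,"ry":0,"rz":-0.9},{"x":-0.0264,"y":0.0029,"z":0.002,"rx":0,"ry":0,"rz":-1},{"x":-0.0265,"y":0.0023,"z":0.002,"rx":0.1,"ry":0,"rz":-0.9},{"x":-0.0265,"y":0.002,"z":0.002,"rx":0,"ry":0,"rz":-0.9},{"x":0,"y":0,"z":0,"rx":0,"ry":0,"rz":0},{"x":0,"y":0,"z":0,"rx":0,"ry":0,"rz":0},{"x":0,"y":0,"z":0,"rx":0,"ry":0,"rz":0},{"x":0,"y":0,"z":0,"rx":0,"ry":0,"rz":0}]'
python3 - <<'E'
from workcell import *
import cv2,pickle
s=read_state();print(s['eef_pos'],s['tool_rot'],s['wrist_force'])
r=eyes.get_image("wrist");pickle.dump(r,open("w5.pkl","wb"));cv2.imwrite("pics/w5.png",r["img"][:,:,::-1])
r=eyes.get_image("top");pickle.dump(r,open("t5.pkl","wb"));cv2.imwrite("pics/t5.png",cv2.resize(r["img"][200:304,130:272,::-1],None,fx=5,fy=5))
E
```

```text
time_s: 5.15
eef_pos: [470.5, 122.5, 296.3]
tool_rot: [3.139, -0.002, -1.735]
wrist_force: [0.5, -0.2, -2.7]
finger_gap: 35.3
time_s: 5.82
eef_pos: [475.4, 226.9, 289.2]
tool_rot: [-3.141, -0.002, -1.671]
wrist_force: [0.3, -0.6, -1.9]
finger_gap: 35.3
[475.37528412 226.94066361 289.18892262] [-3.14132419e+00 -1.67141480e-03 -1.67145053e+00] [ 0.27386065 -0.63744675 -1.9354914 ]
```

View pics/w5.png

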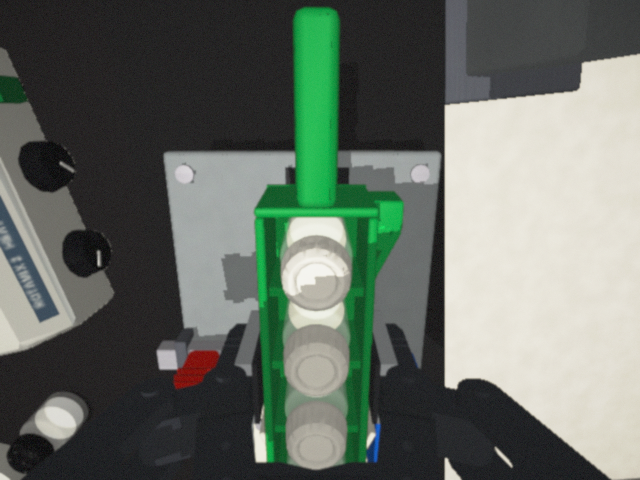

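View pics/t5.png

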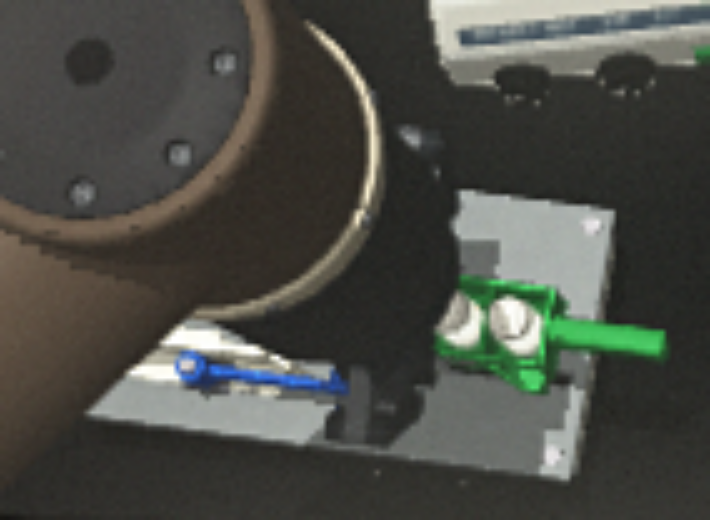

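```bash
Z='{"x":0,"y":0,"z":0,"rx":0,"ry":0,"rz":0}'; python3 -m crank '[{"x":0,"y":0,"z":0.015,"rx":0,"ry":0,"rz":0},{"x":0,"y":0,"z":0.015,"rx":0,"ry":0,"rz":0},{"x":0,"y":0,"z":0.008,"rx":0,"ry":0,"rz":0},{"x":0,"y":0,"z":0.004,"rx":0,"ry":0,"rz":0},{"x":0,"y":0,"z":0,"rx":0,"ry":0,"rz":0},{"x":0,"y":0,"z":0,"rx":0,"ry":0,"rz":0},{"x":0,"y":0,"z":0,"rx":0,"ry":0,"rz":0}]'; python3 -m crank '[{"x":0,"y":0,"z":0.001,"rx":0,"ry":0,"rz":0},{"x":0,"y":0,"z":0,"rx":0,"ry":0,"rz":0}]'
```

```text
time_s: 6.5
eef_pos: [476.1, 228.0, 248.8]
tool_rot: [-3.139, 0.001, -1.671]
wrist_force: [-0.7, -0.2, -3.3]
finger_gap: 35.3
time_s: 6.67
eef_pos: [475.9, 227.9, 247.5]
tool_rot: [-3.139, 0.001, -1.671]
wrist_force: [-0.9, -1.2, -2.5]
finger_gap: 35.3
```

```bash
for i in 1 2 3; do python3 -m crank '[{"x":0,"y":0,"z":0.001,"rx":0,"ry":0,"rz":0},{"x":0,"y":0,"z":0,"rx":0,"ry":0,"rz":0},{"x":0,"y":0,"z":0,"rx":0,"ry":0,"rz":0}]' | egrep 'eef|force'; done
```

```text
eef_pos: [475.8, 227.8, 246.1]
wrist_force: [-1.1, -0.4, -2.2]
eef_pos: [475.9, 227.9, 245.3]
wrist_force: [-0.5, 0.1, 1.5]
eef_pos: [475.8, 227.9, 245.3]
wrist_force: [-4.8, -1.3, 11.4]
```

```bash
python3 -m crank '[{"x":0,"y":0,"z":-0.0008,"rx":0,"ry":0,"rz":0},{"x":0,"y":0,"z":0,"rx":0,"ry":0,"rz":0}]' && python3 -m crank '[{"x":0,"y":0,"z":0,"rx":0,"ry":0,"rz":0},{"x":0,"y":0,"z":0,"rx":0,"ry":0,"rz":0},{"x":0,"y":0,"z":0,"rx":0,"ry":0,"rz":0},{"x":0,"y":0,"z":0,"rx":0,"ry":0,"rz":0},{"x":0,"y":0,"z":0,"rx":0,"ry":0,"rz":0},{"x":0,"y":0,"z":0,"rx":0,"ry":0,"rz":0}]' 90
```

```text
time_s: 7.58
eef_pos: [475.9, 227.9, 245.3]
tool_rot: [-3.139, 0.0, -1.671]
wrist_force: [-2.4, -0.3, 5.3]
finger_gap: 35.2
time_s: 8.08
eef_pos: [475.8, 227.8, 244.8]
tool_rot: [-3.14, -0.0, -1.671]
wrist_force: [-0.4, -0.3, 0.5]
finger_gap: 55.3
```

```bash
python3 -m crank '[{"x":0,"y":0,"z":-0.02,"rx":0,"ry":0,"rz":0},{"x":0,"y":0,"z":-0.03,"rx":0,"ry":0,"rz":0},{"x":0,"y":0,"z":-0.03,"rx":0,"ry":0,"rz":0},{"x":0.02,"y":0,"z":-0.015,"rx":0,"ry":0,"rz":0},{"x":0.036,"y":0,"z":0,"rx":0,"ry":0,"rz":0},{"x":0.036,"y":0,"z":0,"rx":0,"ry":0,"rz":0},{"x":0,"y":0,"z":0,"rx":0,"ry":0,"rz":0},{"x":0,"y":0,"z":0,"rx":0,"ry":0,"rz":0}]'
python3 - <<'E'
from workcell import *
import cv2,pickle
s=read_state();print(s['eef_pos'],s['tool_rot'],s['wrist_force'])
r=eyes.get_image("wrist");pickle.dump(r,open("w6.pkl","wb"));cv2.imwrite("pics/w6.png",r["img"][:,:,::-1])
E
```

```text
time_s: 8.75
eef_pos: [466.1, 134.8, 340.3]
tool_rot: [-3.139, 0.001, -1.673]
wrist_force: [0.0, 0.7, -0.1]
finger_gap: 55.6
[466.14168737 134.80120007 340.28039672] [-3.13935470e+00  5.19434248e-04 -1.67289556e+00] [ 0.03995089  0.67011255 -0.07338998]
```

View pics/w6.png

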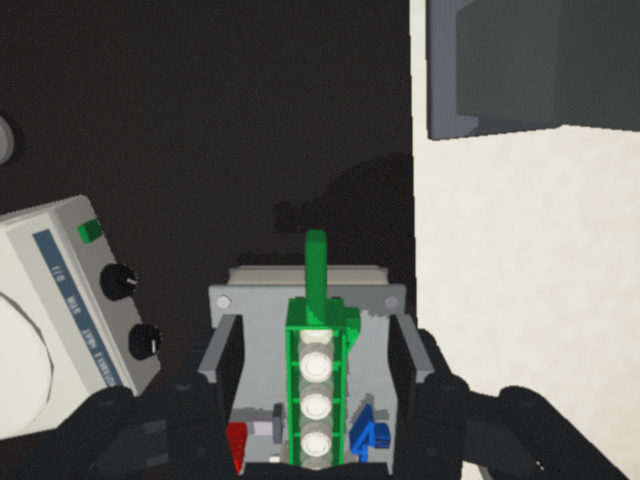

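```bash
python3 - <<'E'
import pickle,cv2
r=pickle.load(open("w6.pkl","rb"))
from h import *
np.set_printoptions(suppress=True,precision=2)
cv2.imwrite("pics/w6c.png",cv2.resize(r["img"][220:480,200:420,::-1],None,fx=2.3,fy=2.3,interpolation=cv2.INTER_CUBIC))
e=np.array([np.cos(np.radians(84.2)),np.sin(np.radians(84.2))]);n=np.array([-e[1],e[0]])
h=np.array([485.6,332.2])
for p,z in [((316,231),100),((286,328),100),((345,328),100),((210,287),64),((404,287),64)]:
    q=ray(r,p,z)[:2]; print(p,q,(q-h)@e,(q-h)@n)
E
```

```text
(316, 231) [463.99 116.47] -216.81231576718764 -0.30302984248016507
(286, 328) [487.26 173.02] -158.20224505552474 -17.736221814797883
(345, 328) [453.35 176.48] -158.17800829562282 16.34684427915328
(210, 287) [537.98 158.51] -167.50427272003455 -69.66219953633725
(404, 287) [412.01 171.43] -167.3803517519009 56.97131860147861
```

View pics/w6c.png

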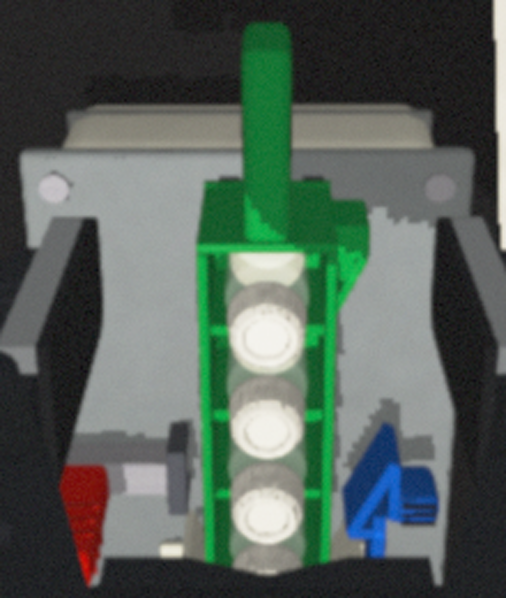

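```bash
python3 -m crank '[{"x":-0.002,"y":0,"z":0.03,"rx":0,"ry":0,"rz":0},{"x":0,"y":0,"z":0.03,"rx":0,"ry":0,"rz":0},{"x":0,"y":0,"z":0.024,"rx":0,"ry":0,"rz":0},{"x":0,"y":0,"z":0.012,"rx":0,"ry":0,"rz":0},{"x":0,"y":0,"z":0,"rx":0,"ry":0,"rz":0},{"x":0,"y":0,"z":0,"rx":0,"ry":0,"rz":0},{"x":0,"y":0,"z":0,"rx":0,"ry":0,"rz":0}]'
python3 -c "
from h import *
h=np.array([485.6,332.2])
plan(465.9,136.4,244,-95.8,1)"
```

```text
time_s: 9.38
eef_pos: [467.4, 139.1, 244.6]
tool_rot: [-3.139, 0.0, -1.67]
wrist_force: [0.8, -0.2, 0.1]
finger_gap: 55.2
p0 [467.4 139.1 244.6] yaw [-1.7985e+02  2.0000e-02 -9.5670e+01] rel [-0.15  0.02  0.13]
{"x":0.0029,"y":0.0013,"z":0.0006,"rx":-0.2,"ry":0,"rz":0.1},
```

```bash
python3 -m crank '[{"x":0.002,"y":0.001,"z":0,"rx":-0.1,"ry":0,"rz":0.1},{"x":0,"y":0,"z":0,"rx":0,"ry":0,"rz":0},{"x":0,"y":0,"z":0,"rx":0,"ry":0,"rz":0}]' && python3 -m crank '[{"x":0,"y":0,"z":0,"rx":0,"ry":0,"rz":0},{"x":0,"y":0,"z":0,"rx":0,"ry":0,"rz":0},{"x":0,"y":0,"z":0,"rx":0,"ry":0,"rz":0},{"x":0,"y":0,"z":0,"rx":0,"ry":0,"rz":0},{"x":0,"y":0,"z":0,"rx":0,"ry":0,"rz":0},{"x":0,"y":0,"z":0,"rx":0,"ry":0,"rz":0},{"x":0,"y":0,"z":0,"rx":0,"ry":0,"rz":0},{"x":0,"y":0,"z":0,"rx":0,"ry":0,"rz":0}]' 255 40
python3 - <<'E'
from workcell import *
import cv2,pickle
s=read_state();print(s['eef_pos'],s['tool_rot'],s['wrist_force'])
r=eyes.get_image("wrist");pickle.dump(r,open("w7.pkl","wb"));cv2.imwrite("pics/w7.png",r["img"][:,:,::-1])
E
```

```text
time_s: 9.63
eef_pos: [465.8, 136.5, 244.8]
tool_rot: [-3.14, 0.001, -1.672]
wrist_force: [-0.5, 0.0, 0.8]
finger_gap: 55.2
time_s: 10.3
eef_pos: [465.8, 136.4, 244.1]
tool_rot: [-3.141, 0.0, -1.672]
wrist_force: [-0.1, -0.9, 4.8]
finger_gap: 11.4
[465.77095652 136.41732897 244.09466535] [-3.14125996e+00  2.63879293e-05 -1.67227440e+00] [-0.12982679 -0.91872395  4.75265707]
```

View pics/w7.png

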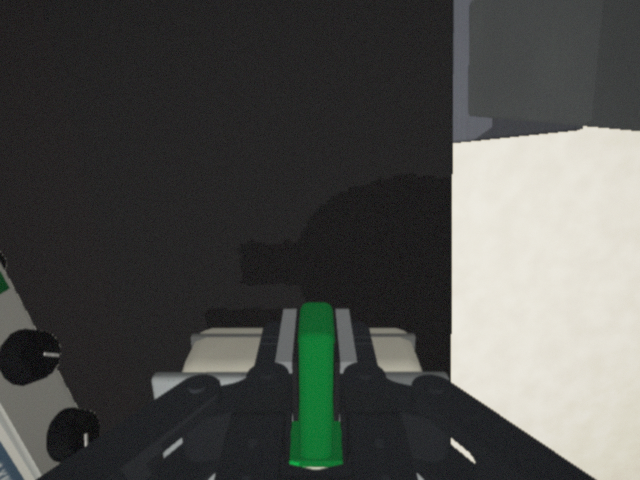

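```bash
for i in 1 2; do python3 -m crank '[{"x":-0.005,"y":0,"z":0,"rx":0,"ry":0,"rz":0},{"x":-0.005,"y":0,"z":0,"rx":0,"ry":0,"rz":0},{"x":-0.005,"y":0,"z":0,"rx":0,"ry":0,"rz":0},{"x":-0.005,"y":0,"z":0,"rx":0,"ry":0,"rz":0}]'; done
```

```text
time_s: 10.68
eef_pos: [467.4, 155.5, 244.1]
tool_rot: [3.141, -0.002, -1.673]
wrist_force: [-1.0, -6.9, 9.7]
finger_gap: 11.1
time_s: 11.02
eef_pos: [469.5, 175.4, 244.1]
tool_rot: [3.141, -0.002, -1.673]
wrist_force: [-0.3, -7.4, 9.3]
finger_gap: 11.2
```

```bash
for i in 1 2; do python3 -m crank '[{"x":-0.004,"y":0,"z":-0.0002,"rx":0,"ry":0,"rz":0},{"x":-0.004,"y":0,"z":0,"rx":0,"ry":0,"rz":0},{"x":-0.004,"y":0,"z":0,"rx":0,"ry":0,"rz":0},{"x":-0.004,"y":0,"z":0,"rx":0,"ry":0,"rz":0}]'; done
```

```text
time_s: 11.35
eef_pos: [471.0, 191.4, 244.2]
tool_rot: [3.141, -0.002, -1.673]
wrist_force: [-0.2, -6.3, 7.0]
finger_gap: 11.2
time_s: 11.68
eef_pos: [472.8, 208.0, 244.2]
tool_rot: [3.141, -0.001, -1.673]
wrist_force: [0.2, -3.7, 3.3]
finger_gap: 11.5
```

```bash
for i in 1 2; do python3 -m crank '[{"x":-0.004,"y":0,"z":0,"rx":0,"ry":0,"rz":0},{"x":-0.004,"y":0,"z":0,"rx":0,"ry":0,"rz":0},{"x":-0.004,"y":0,"z":0,"rx":0,"ry":0,"rz":0}]'; done; for i in 1 2 3; do python3 -m crank '[{"x":-0.002,"y":0,"z":0,"rx":0,"ry":0,"rz":0},{"x":-0.001,"y":0,"z":0,"rx":0,"ry":0,"rz":0}]'|egrep "eef|force"; done
```

```text
time_s: 11.93
eef_pos: [474.1, 219.9, 244.2]
tool_rot: [3.141, -0.001, -1.672]
wrist_force: [1.6, -8.6, 5.3]
finger_gap: 11.4
time_s: 12.18
eef_pos: [475.5, 232.0, 244.2]
tool_rot: [-3.142, -0.0, -1.673]
wrist_force: [2.0, -4.1, 2.1]
finger_gap: 11.5
eef_pos: [475.9, 235.2, 244.2]
wrist_force: [3.1, -4.0, 2.8]
eef_pos: [476.2, 238.2, 244.2]
wrist_force: [1.6, -3.8, 2.5]
eef_pos: [476.2, 240.9, 244.2]
wrist_force: [2.9, -8.8, 3.5]
```

```bash
for i in 1 2 3; do python3 -m crank '[{"x":-0.001,"y":0,"z":0,"rx":0,"ry":0,"rz":0},{"x":0,"y":0,"z":0,"rx":0,"ry":0,"rz":0}]'|egrep "eef|force"; done
python3 - <<'E'
from workcell import *
import cv2,pickle
r=eyes.get_image("scene");pickle.dump(r,open("s8.pkl","wb"));cv2.imwrite("pics/s8.png",cv2.resize(r["img"][170:290,140:290,::-1],None,fx=5,fy=5))
r=eyes.get_image("top");pickle.dump(r,open("t8.pkl","wb"));cv2.imwrite("pics/t8.png",cv2.resize(r["img"][200:304,130:272,::-1],None,fx=5,fy=5))
E
```

```text
eef_pos: [476.2, 241.1, 244.2]
wrist_force: [1.9, -9.0, 3.7]
eef_pos: [476.3, 241.4, 244.2]
wrist_force: [1.8, -12.5, 6.0]
eef_pos: [476.2, 241.6, 244.1]
wrist_force: [3.1, -16.0, 8.8]
```

View pics/s8.png

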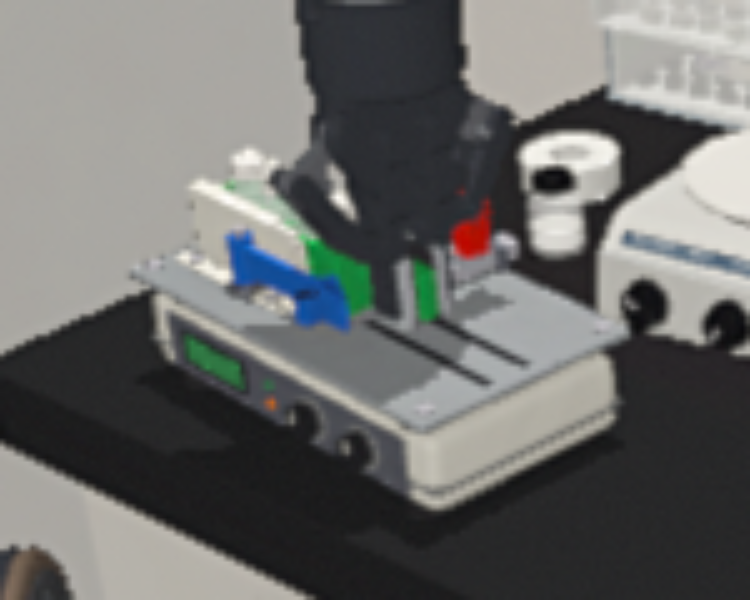

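View pics/t8.png

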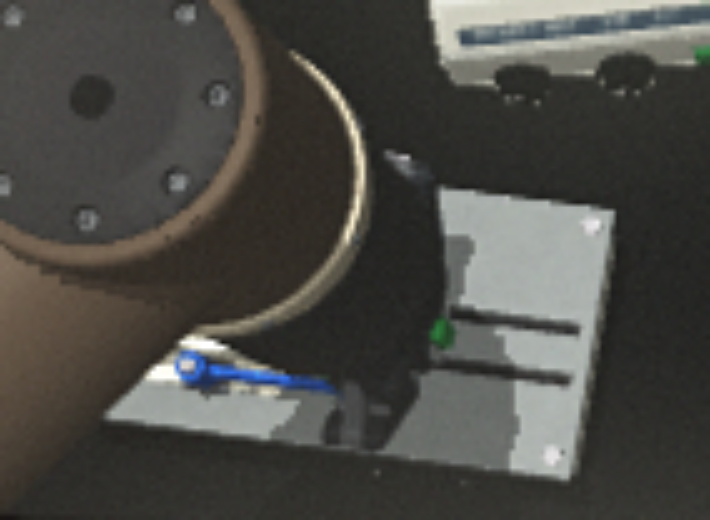

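```bash
python3 -m crank '[{"x":-0.002,"y":0,"z":0,"rx":0,"ry":0,"rz":0},{"x":0,"y":0,"z":0,"rx":0,"ry":0,"rz":0}]'|egrep "eef|force"; python3 -m crank '[{"x":0.004,"y":0,"z":0,"rx":0,"ry":0,"rz":0},{"x":0,"y":0,"z":0,"rx":0,"ry":0,"rz":0}]'|egrep "eef|force";  python3 -m crank '[{"x":0,"y":0,"z":0,"rx":0,"ry":0,"rz":0},{"x":0,"y":0,"z":0,"rx":0,"ry":0,"rz":0},{"x":0,"y":0,"z":0,"rx":0,"ry":0,"rz":0},{"x":0,"y":0,"z":0,"rx":0,"ry":0,"rz":0}]' 170; python3 -m crank '[{"x":0,"y":0,"z":-0.02,"rx":0,"ry":0,"rz":0},{"x":0,"y":0,"z":-0.03,"rx":0,"ry":0,"rz":0},{"x":0.02,"y":0,"z":-0.03,"rx":0,"ry":0,"rz":0},{"x":0.03,"y":0,"z":-0.03,"rx":0,"ry":0,"rz":0},{"x":0.01,"y":0,"z":0,"rx":0,"ry":0,"rz":0},{"x":0,"y":0,"z":0,"rx":0,"ry":0,"rz":0},{"x":0,"y":0,"z":0,"rx":0,"ry":0,"rz":0}]'
python3 - <<'E'
from workcell import *
import cv2,pickle
r=eyes.get_image("wrist");pickle.dump(r,open("w9.pkl","wb"));cv2.imwrite("pics/w9.png",r["img"][:,:,::-1])
E
```

```text
eef_pos: [476.2, 242.2, 244.1]
wrist_force: [5.0, -24.9, 12.0]
eef_pos: [476.2, 240.9, 244.2]
wrist_force: [1.7, -9.0, 1.2]
time_s: 13.95
eef_pos: [476.4, 242.5, 244.3]
tool_rot: [-3.141, 0.001, -1.672]
wrist_force: [0.3, 0.0, 0.3]
finger_gap: 28.7
time_s: 14.53
eef_pos: [470.2, 182.5, 354.0]
tool_rot: [-3.141, 0.001, -1.673]
wrist_force: [0.3, -0.2, -0.3]
finger_gap: 28.5
```

View pics/w9.png

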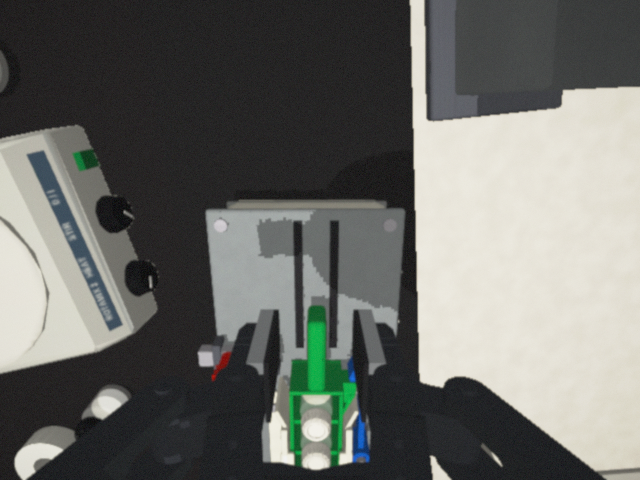

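```bash
python3 -c "
from h import *
plan(566.9,262.1,350,-95.8,5)
import pickle
r=pickle.load(open('w9.pkl','rb'))
print(pt(r,148,250),pt(r,150,320),pt(r,140,310))"
```

```text
p0 [470.3 182.9 353.4] yaw [ 1.7999e+02  1.0000e-02 -9.5840e+01] rel [ 0.01  0.01 -0.04]
{"x":-0.0177,"y":-0.0176,"z":0.0007,"rx":0,"ry":0,"rz":-0},
{"x":-0.0178,"y":-0.0176,"z":0.0007,"rx":0,"ry":0,"rz":-0},
{"x":-0.0177,"y":-0.0177,"z":0.0007,"rx":0,"ry":0,"rz":-0},
{"x":-0.0177,"y":-0.0176,"z":0.0006,"rx":0,"ry":0,"rz":-0},
{"x":-0.0177,"y":-0.0176,"z":0.0007,"rx":0,"ry":0,"rz":-0},
[611.76308257 201.25197599   0.80782465] [ 6.26114863e+02  2.66494999e+02 -4.07271464e-01] [612.9981855  238.06795116  36.4788048 ]
```

```bash
python3 -m crank '[{"x":-0.018,"y":-0.0176,"z":0,"rx":0,"ry":0,"rz":0},{"x":-0.018,"y":-0.0176,"z":0,"rx":0,"ry":0,"rz":0},{"x":-0.018,"y":-0.0177,"z":0,"rx":0,"ry":0,"rz":0},{"x":-0.018,"y":-0.0176,"z":0,"rx":0,"ry":0,"rz":0},{"x":-0.017,"y":-0.0176,"z":0,"rx":0,"ry":0,"rz":0},{"x":0,"y":0,"z":0,"rx":0,"ry":0,"rz":0},{"x":0,"y":0,"z":0,"rx":0,"ry":0,"rz":0}]' 255
python3 - <<'E'
from workcell import *
import cv2,pickle
r=eyes.get_image("wrist");pickle.dump(r,open("w10.pkl","wb"));cv2.imwrite("pics/w10.png",r["img"][:,:,::-1])
r=eyes.get_image("scene");pickle.dump(r,open("s10.pkl","wb"));cv2.imwrite("pics/s10.png",cv2.resize(r["img"][170:290,140:290,::-1],None,fx=5,fy=5))
r=eyes.get_image("top");pickle.dump(r,open("t10.pkl","wb"));cv2.imwrite("pics/t10.png",cv2.resize(r["img"][200:304,130:272,::-1],None,fx=5,fy=5))
E
```

```text
time_s: 15.17
eef_pos: [567.5, 263.8, 351.2]
tool_rot: [3.139, -0.003, -1.672]
wrist_force: [0.2, -0.7, -0.4]
finger_gap: 0.1
```

View pics/w10.png

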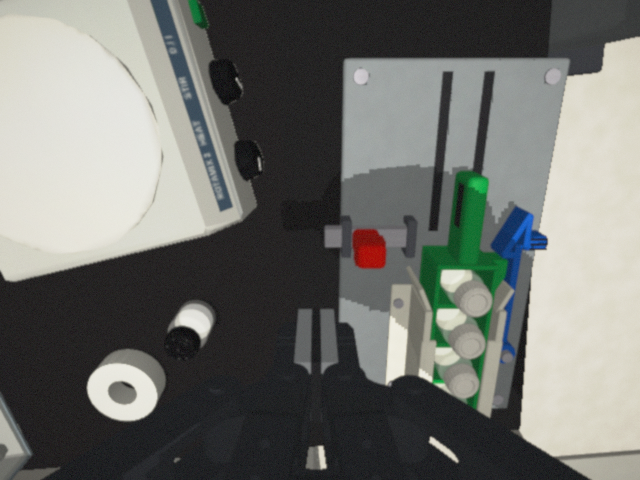

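View pics/s10.png

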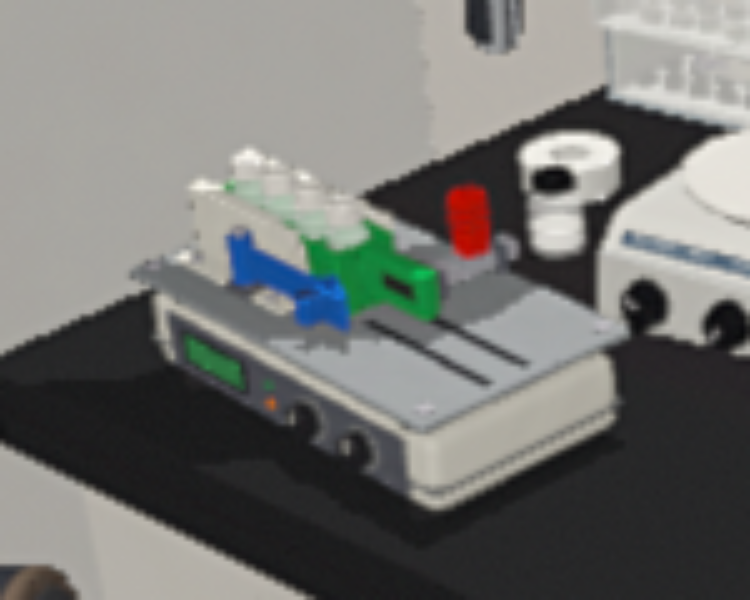

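View pics/t10.png

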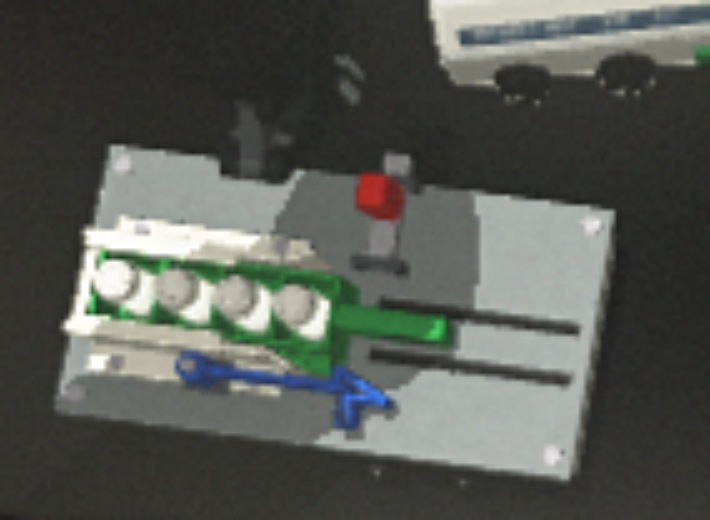

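```bash
python3 - <<'E'
import pickle,cv2
from h import *
np.set_printoptions(suppress=True,precision=2)
a=pickle.load(open("d0.pkl","rb"))["top"]["img"].astype(int);b=pickle.load(open("t10.pkl","rb"))["img"].astype(int)
for im in(a,b):
    m=(im[:,:,2]>im[:,:,0]+60)&(im[:,:,2]>im[:,:,1]+40); m[:,:160]=0;m[:250]=0;m[:,215:]=0
    v,u=np.nonzero(m);k=u>195;print(len(u),u[k].mean(),v[k].mean(),u.max(),v.max())
sa=pickle.load(open("d0.pkl","rb"))["scene"]["img"].astype(int);sb=pickle.load(open("s10.pkl","rb"))["img"].astype(int)
for im in(sa,sb):
    m=(im[:,:,2]>im[:,:,0]+60)&(im[:,:,2]>im[:,:,1]+40);m[:,230:]=0;m[:200]=0;m[250:]=0
    v,u=np.nonzero(m);k=u>197;print(len(u),u[k].mean(),v[k].mean(),u.max(),v.max())
w=pickle.load(open("w10.pkl","rb"))
e=np.array([np.cos(np.radians(84.2)),np.sin(np.radians(84.2))]);n=np.array([-e[1],e[0]]);h=np.array([485.6,332.2])
for nm,p,z in [("rearL",(420,261),100),("rearR",(505,268),100),("hend",(472,173),100),("gripTL",(353,231),111),("redtop",(370,258),111),("redL",(357,266),111),("redR",(385,265),111),("redT",(370,248),111)]:
    q=ray(w,p,z)[:2]; print(nm,q,(q-h)@e,(q-h)@n)
cv2.imwrite("pics/w10c.png",cv2.resize(w["img"][160:390,310:570,::-1],None,fx=3,fy=2.6,interpolation=cv2.INTER_CUBIC))
E
```

```text
142 199.98333333333332 278.1166666666667 206 284
112 200.3090909090909 278.4727272727273 206 284
198 203.19230769230768 229.31730769230768 209 235
195 203.21904761904761 229.67619047619047 209 235
rearL [507.02 272.18] -57.54706422655584 -27.376875095340125
rearR [458.27 281.58] -53.12691528059416 22.072620865858074
hend [478.35 224.51] -107.87150806368246 -3.668195687840728
gripTL [544.66 246.83] -78.96109845972677 -67.38788193060898
redtop [536.59 263.08] -63.6103221222044 -57.71098930645333
redL [543.94 267.03] -58.945179791923835 -64.62922912302635
redR [528.67 268.01] -59.50495552871058 -49.33690851047847
redT [536.24 257.33] -69.3707260456099 -57.95194765698571
```

View pics/w10c.png

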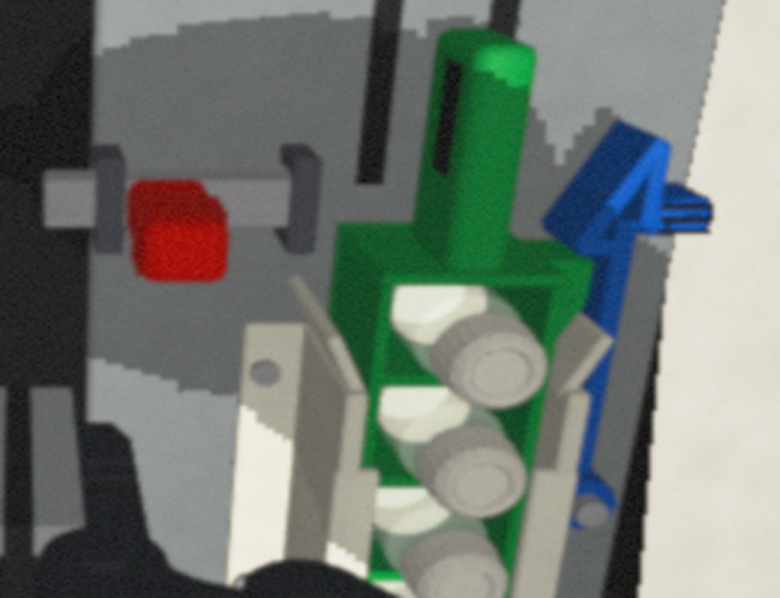

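```bash
python3 -m crank '[{"x":0.003,"y":0,"z":0.03,"rx":0,"ry":0,"rz":0},{"x":0,"y":0,"z":0.03,"rx":0,"ry":0,"rz":0},{"x":0,"y":0,"z":0.022,"rx":0,"ry":0,"rz":0},{"x":0,"y":0,"z":0.011,"rx":0,"ry":0,"rz":0},{"x":0,"y":0,"z":0,"rx":0,"ry":0,"rz":0},{"x":0,"y":0,"z":0,"rx":0,"ry":0,"rz":0}]'
python3 - <<'E'
from workcell import *
import cv2,pickle
from h import *
e=np.array([np.cos(np.radians(84.2)),np.sin(np.radians(84.2))]);n=np.array([-e[1],e[0]]);h=np.array([485.6,332.2])
s=read_state();q=s["eef_pos"][:2]-h;print(s["eef_pos"],q@e,q@n)
r=eyes.get_image("wrist");cv2.imwrite("pics/w11.png",r["img"][:,:,::-1])
E
```

```text
time_s: 15.82
eef_pos: [566.8, 259.4, 261.3]
tool_rot: [-3.141, -0.0, -1.672]
wrist_force: [1.0, -0.2, 0.9]
finger_gap: 0.1
[566.77272343 259.37004367 261.33052994] -64.2541037126111 -88.11710233312468
```

View pics/w11.png

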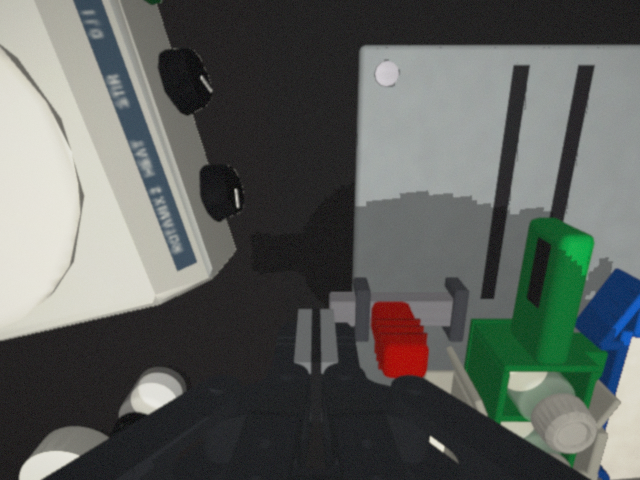

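```bash
for i in 1 2 3 4; do python3 -m crank '[{"x":0,"y":0.002,"z":0,"rx":0,"ry":0,"rz":0},{"x":0,"y":0.002,"z":0,"rx":0,"ry":0,"rz":0},{"x":0,"y":0.002,"z":0,"rx":0,"ry":0,"rz":0}]' | egrep "eef|force"; done
```

```text
eef_pos: [560.7, 260.1, 262.0]
wrist_force: [-0.3, 1.0, 0.4]
eef_pos: [555.0, 260.6, 261.4]
wrist_force: [2.6, -0.6, 1.6]
eef_pos: [548.9, 261.3, 261.0]
wrist_force: [2.3, -0.3, 1.8]
eef_pos: [542.8, 261.9, 260.8]
wrist_force: [2.5, 0.2, 2.4]
```

```bash
for i in 1 2 3 4; do python3 -m crank '[{"x":0,"y":0.001,"z":0,"rx":0,"ry":0,"rz":0},{"x":0,"y":0,"z":0,"rx":0,"ry":0,"rz":0}]' | egrep "eef|force"; done
```

```text
eef_pos: [542.2, 262.0, 260.9]
wrist_force: [5.7, -0.6, 0.6]
eef_pos: [541.8, 262.0, 261.0]
wrist_force: [8.6, -1.6, -1.8]
eef_pos: [541.5, 262.0, 261.1]
wrist_force: [13.0, -3.1, -3.2]
eef_pos: [541.1, 262.1, 261.2]
wrist_force: [17.3, -3.8, -5.2]
```

```bash
python3 -m crank '[{"x":0,"y":-0.006,"z":0,"rx":0,"ry":0,"rz":0},{"x":0,"y":-0.012,"z":0,"rx":0,"ry":0,"rz":0},{"x":0,"y":-0.01,"z":-0.02,"rx":0,"ry":0,"rz":0},{"x":0,"y":0,"z":-0.035,"rx":0,"ry":0,"rz":0},{"x":0,"y":0,"z":-0.035,"rx":0,"ry":0,"rz":0},{"x":0,"y":0,"z":0,"rx":0,"ry":0,"rz":0},{"x":0,"y":0,"z":0,"rx":0,"ry":0,"rz":0}]'
python3 - <<'E'
from workcell import *
import cv2,pickle
import numpy as np
r=eyes.get_image("wrist");cv2.imwrite("pics/w12.png",r["img"][:,:,::-1])
r=eyes.get_image("top");cv2.imwrite("pics/t12.png",cv2.resize(r["img"][200:304,130:272,::-1],None,fx=5,fy=5))
from h import *
a=pickle.load(open("t10.pkl","rb"))
e=np.array([np.cos(np.radians(84.2)),np.sin(np.radians(84.2))]);n=np.array([-e[1],e[0]])
P=[]
for t in (a,r):
    im=t["img"].astype(int)
    m=(im[:,:,2]>im[:,:,0]+60)&(im[:,:,2]>im[:,:,1]+40); m[:,:160]=0;m[:250]=0;m[:,215:]=0
    v,u=np.nonzero(m);k=u>195;print(len(u),u[k].mean(),v[k].mean(),u.max(),v.max())
    m=(im[:,:,0]>im[:,:,1]+60)&(im[:,:,0]>im[:,:,2]+60);m[:,:190]=0;m[:,220:]=0;m[:225]=0;m[260:]=0
    v,u=np.nonzero(m);q=ray(t,(u.mean(),v.mean()),100)[:2];print(len(u),u.mean(),v.mean(),q);P.append(q)
print("lock moved",(P[1]-P[0])@n)
E
```

```text
time_s: 18.12
eef_pos: [567.3, 259.5, 352.8]
tool_rot: [-3.14, 0.003, -1.673]
wrist_force: [-0.4, -0.9, -1.2]
finger_gap: -0.1
112 200.3090909090909 278.4727272727273 206 284
59 204.88135593220338 238.88135593220338 [534.72292539 261.95790873]
110 200.4313725490196 278.52941176470586 206 284
58 203.5 245.1551724137931 [519.91733938 263.90942751]
lock moved 14.927005164936327
```

View pics/w12.png

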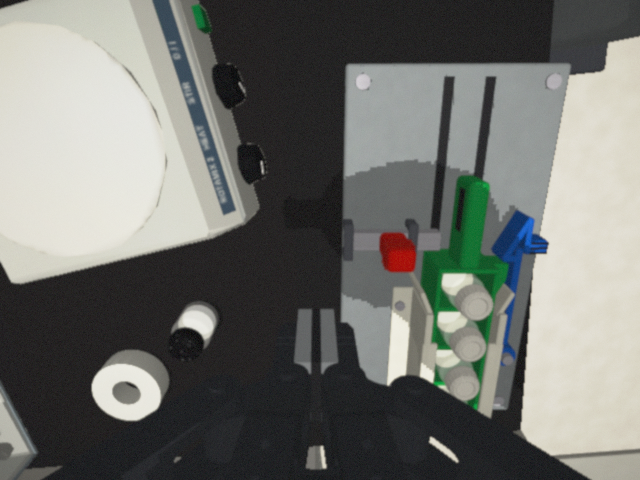

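View pics/t12.png

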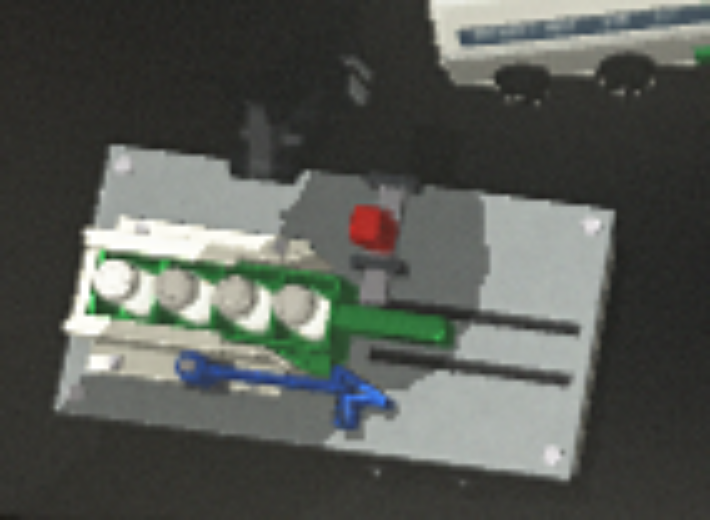

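```bash
python3 -c "
from workcell import *
print(bot.finish_job())"
```

```text
the job is handed in; nothing more can be done
None
```

The tray is in the bay against its back stop, latched and locked. I handed the job in at about 18 s of the 51 s allowed; the hand-in gives no verdict.

**What I did**
- I gripped the tray across its sides, lifted it out of the storage base and set it on the bare plate about 104 mm before home. Contact came at the expected height, and I let go of it there.
- I took it again at the end handle and slid it in until it hit the stop. The push force rose to 25 N and the tray barely moved.
- I pushed the red lock from behind with closed fingers until it stopped, at about 17 N.

**Last checks**
- **Latch:** in the top and scene views it is back where it was at the start to within half a pixel, so closed behind the ear.
- **Tray:** its rear face measured 53 to 58 mm before the home point, against 56 mm when fully home. That covers the reading error, so the hard stop is the firmer evidence.
- **Lock:** I measured about 15 mm of travel, ending on a hard stop, with the bolt lying behind the tray. Its starting position was not measured exactly, so the end stop is inferred from the force and the picture.
- **Bystanders:** I did not measure the jar, dropper bottle and black-capped vial again at the end. The arm kept well away from all three.
- **Robot:** it stands clear above the bench. No check failed or disagreed.

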